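# Unclip and open the board case on the inspection bench

### The job

Open the deep black case whose lid is held down by two sprung steel clips: flip both clips fully off the lid's edges, then lift the lid off by its handle and lay it flat, right side up, in the middle of the empty grey-blue mat, setting it down without dropping it. The shallower black case has no clips; leave it where it is.

Things in the scene. Friction and masses are not known exactly. Their poses are not given: they have to be found in the camera images.
- case: Deep black plastic case, 110 mm (its x) by 150 mm (its y), 60 mm high, fixed and level on the bench; origin at the centre of its underside. It carries the lid and the two steel clips, one at each end of its y. Open-topped under the lid; circuit boards inside.
- lid: Loose black lid of the deep case, about 0.25 kg: plate 112 (x) by 152 (y) by 6 mm over a lip 8 mm deep that sits in the case with 2 mm of play. Origin: centre of the lip's underside, at the start 52 mm above the bench; z up. Plate top 14 mm above it. Lifts straight up once both clips are off. Upright on a flat surface it stands on its lip.
- lid_handle (a point): Centre of the bar of the lid's pull handle, 41 mm above the lid's origin, over its centre. Grey bar 60 mm long along the lid's x, 14 mm wide along y, 14 mm deep, on two short feet; bar top 34 mm above the plate.
- clip_a (a joint): Steel clip at the lid's +y edge (rad): 0 shut, 1.9 fully open. Shut, it stands upright and hooks 10 mm over the lid (hook top 5 mm above the plate, rising 3 mm more as it tips). Pushed outward at the tab (about 3 N) it springs back if let go before 0.45 rad; past that it flips open by itself and stays, lying outward to 138 mm from the lid's centre.
- clip_b (a joint): The same clip at the lid's -y edge: 0 shut, 1.9 fully open; it too is pushed outward, away from the lid's centre. Both hinge lines run along the lid's x, 80 mm from its centre, 38 mm above the bench.
- clip_a_tab (a point): Middle of the upper edge of clip a's upright thumb tab (40 mm wide along the lid's x, 3 mm thick, 6 mm rolled upper edge). Shut: 96 mm above the bench, 30 mm above the lid's plate, 80 mm from the lid's centre. About 70 mm are free between handle and tab. Moves with the clip.
- clip_b_tab (a point): The same point of clip b's thumb tab.
- mat: Flat grey-blue rubber mat fixed to the bench, 170 mm along its x, 220 mm along its y, 4 mm thick, empty; origin at the centre of its underside, z up. The lid is to be laid here.
- spare: The other black case (bystander, loose, 0.9 kg): shallower, 112 x 152 mm, 36 mm high plus the same kind of handle to 70 mm above the bench, no clips. Origin at the centre of its underside.
There are look-alikes about, which are no part of the job. What is shaped like the case but red or yellow is not meant.

How it is judged (in metres and radians):
On the way, in this order (a step that is already met when the one before it is completed fails the run):
1. both clips are flipped open with the lid still seated (value of joint each of clip_a, clip_b above 1.3 rad and height (world z) of lid below 0.06 m), for 0.2 s.
2. the lid is lifted clear of the case (value of joint each of clip_a, clip_b above 1.3 rad and height (world z) of lid above 0.075 m), for 0.1 s.
At the end, for the whole second after the job is handed in: Both clips open (over 1.3 rad); the lid lies at rest, flat and right side up (within 10 degrees) on the mat, its centre within 30 mm of the mat's centre, any yaw; the other case is within 20 mm of where it stood (value of joint each of clip_a, clip_b above 1.3 rad and horizontal distance between lid and mat below 0.03 m and z of lid in the frame of mat between 0 and 0.014 m and angle between lid's own z axis and vertical below 0.175 rad and linear speed of lid below 0.02 m/s and distance of spare from where it was at the start of the episode below 0.02 m); the robot touches nothing.
It fails at once if the lid is raised more than 10 mm while a clip is still on (height (world z) of lid above 0.062 m and value of joint any of clip_a, clip_b below 0.8 rad).
It fails at once if the lid is dropped (falling free of the fingers faster than 0.7 m/s, a fall of 25 mm) (contact force between the fingers and lid below 0.05 N and linear speed of lid above 0.7 m/s).
It fails at once if the other case is moved more than 20 mm (distance of spare from where it was at the start of the episode above 0.02 m).
It also fails if it takes over 56 s, if anything falls off the work surface, if the arm or the gripper's body presses on something with over 40 N, if the wrist force passes 120 N, or if a joint passes its speed limit or range.

### The arm

A 6-joint arm with a two-finger parallel gripper is mounted at the origin on the work surface. World frame = base frame: x ahead of the robot, y to its left, z up, the work surface at z = 0. Lengths are in m, angles in degrees, forces in N, time in s.
With the tool pointing down it reaches from about 0.325 to 0.775 m from the base axis. Payload 5.5 kg.
Tool frame: the origin (TCP) lies at the centre of the arm's flange, where the gripper is bolted on; the fingertips stand 182 mm ahead of it and the grasp point (between the pads) lies 163 mm ahead of it; z points along the fingers, y is the direction in which the jaws open and shut (so a half turn about z gives the same grasp; the last joint's range is limited). The gripper opens to 88 mm and grips with 3 to 60 N. Pads are 20 mm wide; open, the fingers measure 115 mm over their backs; the gripper's body (75 mm by 178 mm) begins 61 mm behind the grasp point.
Start: joints at [68.027, 5.22, 70.514, -0, 104.267, -3.249], TCP at [0.193, 0.568, 0.405] pointing down, gripper open.
Joint ranges: [-164.24, 164.24], [-49.07, 125.15], [9.68, 141.18], [-86.29, 266.29], [3.28, 154.24], [-151.56, 151.56]. Speed limits (degrees/s): [147.25, 147.25, 172.46, 180, 180, 180].

### API

Orientations are given as [roll, pitch, yaw] about the fixed x, y, z axes, in that order (R = Rz(yaw) Ry(pitch) Rx(roll)).
In Python, from station import r gives the robot as it stands. The module is installed in compiled form; this text tells all that it offers. Calls block until the motion is done:
- r.reach(position, orientation): joint-space move of the TCP to a pose.
- r.servo_line(position, rotation=None, speed=0.15): straight line of the TCP; rotation=None keeps the orientation; speed is the mean speed in m/s.
- r.move_joints(angles): joint-space move.
- r.let_go() and r.grab(squeeze=None): open the fingers fully, or close them until they stop; squeeze is the grip in N (None keeps the last).
- r.wait(seconds).
- r.inverse_kinematics(position, orientation): joint angles nearest the present ones, or None.
- r.sense(): the state.
- r.snapshot(name): name is "side" or "top"; returns a dict with "frame" (384x512x3 uint8, red, green, blue), "fx", "fy", "cx", "cy" (pixels), "dist_coeffs" ([k1, k2, p1, p2, k3] as OpenCV has them; the pictures are not rectified), "R" (3x3) and "t" (3): a world point X has camera coordinates R X + t. Camera axes: x right, y down, z forward; pixel columns grow to the right and rows downward; lengths in m; the calibration is good to about 2 mm. A picture is of the moment at which its call begins. There is no depth.
A pose or a line that the arm cannot do raises r.IKError and nothing moves.
- r.hand_in(): hands the job in, once; it reports no verdict.
The state is a dict: "clock": time; "joints": joint angles; "joint_vel": joint speeds; "joint_torque": joint torques, N m; "tcp_pos": TCP position; "orientation": TCP orientation; "contact_force": force on the tool from outside, world axes, zero at the start; "torque": the same for the moment, N m; "opening": finger opening in m.
Only numpy, scipy, OpenCV 4.12 (cv2) and the standard library are available. Lean on these libraries where they do the work, as an engineer would, in place of code of your own. Each camera call takes 0.05 s, during which the arm holds its last target. There are 200 camera calls.

## Working session

There is one attempt and no reset: what is moved stays moved. The work goes in short steps, each a Python script; the robot and the scene stay as the last script left them, time stands still between calls to the robot, and variables do not carry over. Pictures are saved under pics/ and viewed, about 8 in all and at most 12, crops included, and the job is handed in when it is done.

```bash
mkdir -p pics
python3 - <<'E'
from station import r
import cv2,numpy as np,pickle
for n in("top","side"):
    s=r.snapshot(n); cv2.imwrite(f"pics/{n}0.png",s["frame"][:,:,::-1]); pickle.dump(s,open(f"{n}0.pkl","wb"))
    print(n,s["fx"],s["cx"],s["cy"],s["dist_coeffs"],np.round(-s["R"].T@s["t"],3),np.round(s["R"],2).tolist())
print(r.sense())
E
```

```text
top 408.0595268023856 257.8479783789788 189.546095412888 [-0.15021948  0.          0.          0.          0.        ] [ 0.198 -0.055  1.507] [[0.01, -1.0, -0.01], [-0.98, -0.01, -0.18], [0.18, 0.01, -0.98]]
side 453.6653983847741 248.0863373652722 188.31988308809926 [-0.02462417  0.          0.          0.          0.        ] [ 0.301 -1.238  0.772] [[0.99, -0.12, 0.02], [-0.05, -0.49, -0.87], [0.11, 0.86, -0.5]]
{'clock': 0.1, 'joints': array([ 6.80283562e+01,  5.26004386e+00,  7.05737927e+01,  9.76191492e-04,
        1.04266892e+02, -3.24707824e+00]), 'joint_vel': array([-0.0635197 , -0.16173506, -0.04723591,  0.09293462, -0.0385722 ,
       -0.0094859 ]), 'joint_torque': array([ 1.75167675e-03, -4.47858095e+01, -4.07566667e+01,  6.99773594e-02,
        2.85489159e-02, -1.23298369e-04]), 'tcp_pos': array([0.19261696, 0.56830445, 0.40361832]), 'orientation': array([-1.79899487e+02, -6.65043657e-03,  1.61275668e+02]), 'contact_force': array([-1.24941587, -0.37974866,  0.58035754]), 'torque': array([-0.01636438, -0.0022842 ,  0.02581246]), 'opening': 0.08789801372030479}
```

View pics/top0.png

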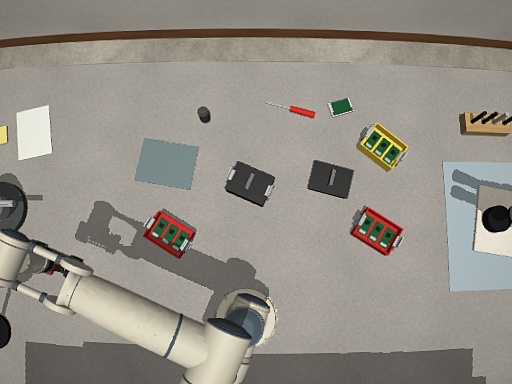

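View pics/side0.png

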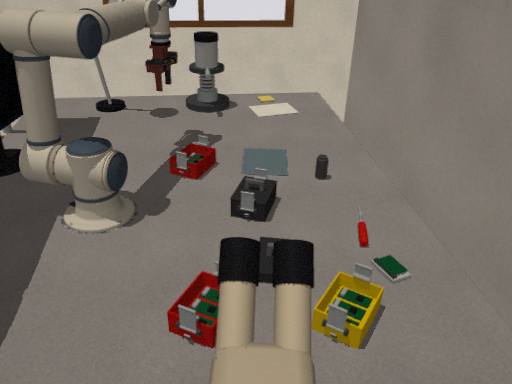

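Top picture: the deep case with its clips is at about (250,184), the mat at (167,163) and the spare at (331,179). The side picture shows the case at (254,197). Next I'll enlarge both.

Run:
```python
import cv2,numpy as np
t=cv2.imread("pics/top0.png")[150:220,215:285]; s=cv2.imread("pics/side0.png")[160:225,222:287]
a=cv2.resize(t,(400,400),interpolation=cv2.INTER_CUBIC);b=cv2.resize(s,(400,400),interpolation=cv2.INTER_CUBIC)
cv2.imwrite("pics/z1.png",cv2.convertScaleAbs(np.hstack([a,b]),alpha=1.6))
```

```text
(no output)
```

View pics/z1.png

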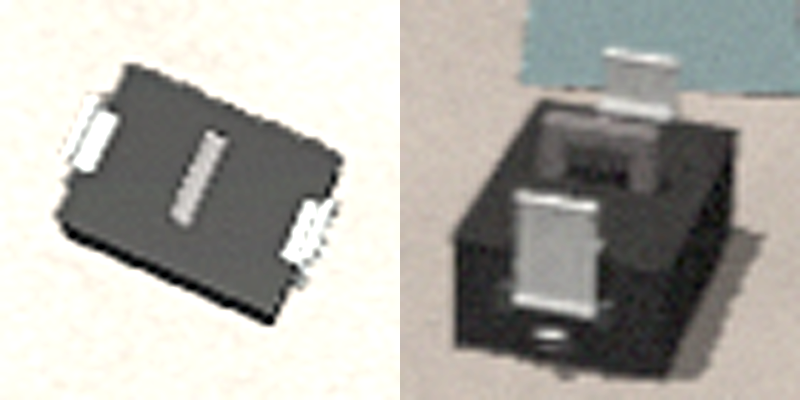

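Left half of the crop, the top view: plate corners are at about (128,65), (343,157), (270,315) and (60,218), and the handle bar runs from (215,133) to (182,220). Right half, the side view: plate corners are at (55,238), (148,100) and (338,130). I'll fit the poses from these.

```bash
cat > h.py <<'E'
import cv2,numpy as np
from scipy.optimize import least_squares
def proj(s,X):
    K=np.array([[s["fx"],0,s["cx"]],[0,s["fy"],s["cy"]],[0,0,1]])
    return cv2.projectPoints(np.float64(X),cv2.Rodrigues(np.float64(s["R"]))[0],np.float64(s["t"]),K,np.float64(s["dist_coeffs"]))[0][:,0]
def place(p,L):
    c,s=np.cos(p[2]),np.sin(p[2]); L=np.float64(L)
    return np.c_[p[0]+c*L[:,0]-s*L[:,1],p[1]+s*L[:,0]+c*L[:,1],L[:,2]]
def fit(obs,p0):
    f=lambda p:np.concatenate([(proj(s,place(p,L))-px).ravel() for s,L,px in obs])
    q=least_squares(f,p0,loss="soft_l1"); return q.x,f(q.x).reshape(-1,2)
E
python3 - <<'E'
from h import *; import pickle
T=pickle.load(open("top0.pkl","rb"));S=pickle.load(open("side0.pkl","rb"))
a=lambda l:np.array(l)/5.714+[215,150]-.4; b=lambda l:np.array(l)/6.154+[222,160]-.4
x,y=.056,.076
# lid +y -> image left (world +y), +x -> away (image up)
oT=(T,[[x,y,.066],[x,-y,.066],[-x,-y,.066],[-x,y,.066],[.03,0,.1],[-.03,0,.1]],a([[128,65],[343,157],[270,315],[60,218],[215,133],[182,220]]))
oS=(S,[[-x,-y,.066],[-x,y,.066],[x,y,.066]],b([[55,238],[148,100],[338,130]]))
for o in([oT],[oS],[oT,oS]):
    p,e=fit(o,[.55,0,-.3]); print("lid",p.round(4),np.rad2deg(p[2]).round(1)); print(e.round(1).tolist())
# mat
obs=[]
for s,box,nm in((T,(125,130,205,195),"t"),(S,(235,143,295,180),"s")):
    f=s["frame"].astype(int); m=((f[:,:,2]-f[:,:,0])>12).astype(np.uint8)
    k=np.zeros_like(m);k[box[1]:box[3],box[0]:box[2]]=1;m*=k
    c=max(cv2.findContours(m,0,2)[0],key=cv2.contourArea); r_=cv2.approxPolyDP(cv2.convexHull(c),3,True)[:,0]
    print(nm,m.sum(),r_.tolist())
    if nm=="t": q=r_
q=q.astype(float)
L=np.array([[.085,.11,.004],[.085,-.11,.004],[-.085,-.11,.004],[-.085,.11,.004]])
best=min((fit([(T,L,np.roll(q[::d],k,0))],[.6,.3,-.1]) for d in(1,-1) for k in range(4)),key=lambda z:(z[1]**2).sum())
print("mat",best[0].round(4),best[1].round(1).tolist())
E
```

```text
lid [ 0.4813 -0.0116 -0.4109] -23.5
[[-0.1, -0.7], [0.5, -0.2], [0.7, 0.3], [-1.2, 0.2], [0.5, 0.1], [-0.7, 0.1]]
lid [ 0.4854 -0.0208 -0.4046] -23.2
[[-0.1, 0.0], [-0.9, -0.2], [1.4, 0.0]]
lid [ 0.4825 -0.013  -0.4096] -23.5
[[0.2, -1.0], [0.9, -0.5], [1.1, -0.0], [-0.8, -0.1], [0.9, -0.3], [-0.3, -0.2], [-1.4, -1.3], [-1.9, -1.3], [0.1, -1.0]]
t 2352 [[144, 139], [197, 147], [189, 188], [135, 179]]
s 662 [[245, 149], [284, 150], [286, 174], [242, 171]]
mat [ 0.5674  0.3114 -3.3012] [[0.5, 1.2], [-1.2, 0.7], [-0.5, -1.4], [1.2, -0.8]]
```

```bash
cat >> h.py <<'E'
LID=np.array([.4825,-.013]); YAW=-23.5
ux=np.array([np.cos(np.deg2rad(YAW)),np.sin(np.deg2rad(YAW))]); uy=np.array([-ux[1],ux[0]])
def P(xy,z): return [*xy,z]
E
python3 - <<'E'
from h import *; from station import r; import pickle
print(r.inverse_kinematics(P(LID,.3),[180,0,66.5]),r.inverse_kinematics(P(LID,.3),[180,0,156.5]))
r.grab(20)
r.reach(P(LID+.042*uy,.36),[180,0,66.5]); 
for sg in(1,-1):
    r.servo_line(P(LID+sg*.042*uy,.36))
    r.servo_line(P(LID+sg*.042*uy,.267)); f0=r.sense()["contact_force"]
    for d in(.060,.075,.090,.102):
        r.servo_line(P(LID+sg*d*uy,.267),speed=.06); print(sg,d,(r.sense()["contact_force"]-f0).round(1))
    r.servo_line(P(LID+sg*.09*uy,.36))
r.reach([.35,-.35,.4],[180,0,66.5])
for n in("top","side"):
    s=r.snapshot(n); cv2.imwrite(f"pics/{n}1.png",s["frame"][:,:,::-1]); pickle.dump(s,open(f"{n}1.pkl","wb"))
t=cv2.imread("pics/top1.png")[150:220,215:285]; s=cv2.imread("pics/side1.png")[155:225,217:287]
cv2.imwrite("pics/z2.png",cv2.convertScaleAbs(np.hstack([cv2.resize(i,(400,400),interpolation=2) for i in(t,s)]),alpha=1.6))
print(r.sense()["clock"])
E
```

```text
[-5.58265042e+00 -1.28510870e+01  9.83857079e+01 -2.54444375e-14
  9.44653791e+01  1.79173496e+01] [ -5.58265042 -12.85108701  98.38570789   0.          94.46537912
 -72.08265042]
1 0.06 [-0.1 -1.  -0.6]
1 0.075 [-0.2 -2.4  0.4]
1 0.09 [-1.  -1.6 -1.6]
1 0.102 [ 0.8 -1.2 -0.4]
-1 0.06 [-0.8 -0.9  0.2]
-1 0.075 [0.8 0.2 0.2]
-1 0.09 [ 0.4 -0.5  0.8]
-1 0.102 [ 0.7 -0.1 -1.4]
12.4083
```

View pics/z2.png

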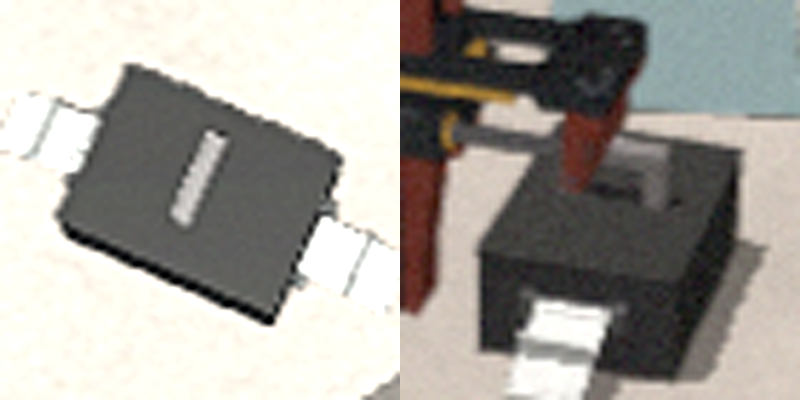

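Both clips lie fully outward, with their leaves at top-crop (45,130) and (345,255). The lid hasn't moved. Next I'll grasp gently, then read the side load.

Run:
```python
from h import *; from station import r
R=[180,0,156.5]
r.let_go(); r.reach(P(LID,.37),R); r.servo_line(P(LID,.257)); f0=r.sense()["contact_force"]
r.grab(4); r.wait(.3); st=r.sense(); f=st["contact_force"]-f0
print(st["opening"],f.round(1),"along y",f[:2]@uy,st["torque"].round(2),st["clock"])
for n in("side","top"): cv2.imwrite(f"pics/{n}2.png",r.snapshot(n)["frame"][:,:,::-1])
s=cv2.imread("pics/side2.png")[135:235,202:302];t=cv2.imread("pics/top2.png")[140:240,195:295]
cv2.imwrite("pics/z3.png",cv2.convertScaleAbs(np.hstack([cv2.resize(i,(400,400),interpolation=2) for i in(t,s)]),alpha=1.5))
```

```text
0.013984377520516641 [ 0.2  6.1 -0.2] along y 5.675096913409659 [ 0.8  -0.05  0.05] 17.4667
```

View pics/z3.png

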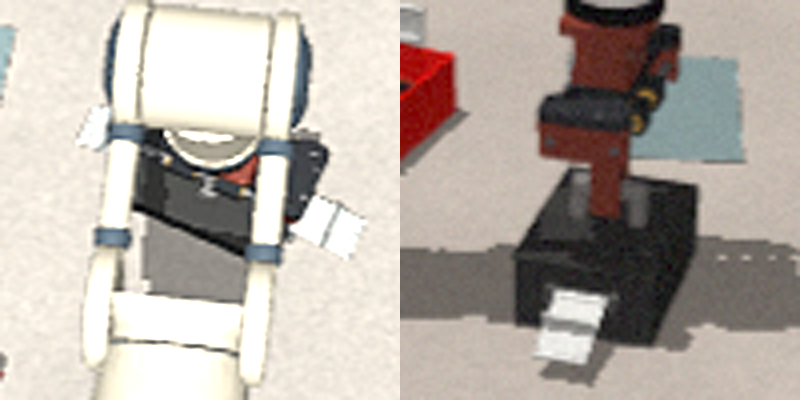

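The jaws stopped on the 14 mm bar, near side-crop (610,200). The load shows the bar sits further towards +y, so I'll shift the gripper to null it.

Run:
```python
from h import *; from station import r
p=LID.copy()
for i in range(8):
    st=r.sense(); f=st["contact_force"]; print(((p-LID)@uy).round(4),f.round(1),st["opening"].round(4),(f[:2]@uy).round(1))
    if abs(f[:2]@uy)<1.5: break
    p=p+np.sign(f[:2]@uy)*.0015*uy; r.servo_line(P(p,.257),speed=.03); r.wait(.1)
print(p,r.sense()["clock"])
```

```text
Traceback (most recent call last):
AttributeError: 'float' object has no attribute 'round'
```

Run:
```python
from h import *; from station import r
p=LID.copy()
for i in range(8):
    st=r.sense(); f=st["contact_force"]; print(round((p-LID)@uy,4),f.round(1),round(st["opening"],4),round(f[:2]@uy,1))
    if abs(f[:2]@uy)<1.5: break
    p=p+np.sign(f[:2]@uy)*.0015*uy; r.servo_line(P(p,.257),speed=.03); r.wait(.1)
print(p,r.sense()["clock"])
```

```text
0.0 [ 0.5  5.  -0. ] 0.0142 4.7
0.0015 [-1.2  0.2  0.1] 0.0142 -0.3
[ 0.48309812 -0.01162441] 17.9167
```

Run:
```python
from h import *; from station import r
p=np.array([.4831,-.0116]); M=np.array([.567,.311]); R=[180,0,171]
r.grab(35); r.wait(.2); b=r.sense()["contact_force"]
r.servo_line(P(p,.267),speed=.04); st=r.sense(); print((st["contact_force"]-b).round(1),st["torque"].round(2),st["opening"])
r.servo_line(P(p,.38),speed=.1); st=r.sense(); print((st["contact_force"]-b).round(1),st["torque"].round(2),st["opening"],st["clock"])
r.servo_line(P(M,.38),R,speed=.15)
r.servo_line(P(M,.235),speed=.08); r.wait(.2); st=r.sense(); print(st["opening"],st["contact_force"].round(1),st["clock"])
for n in("side","top"): cv2.imwrite(f"pics/{n}3.png",r.snapshot(n)["frame"][:,:,::-1])
s=cv2.imread("pics/side3.png")[110:210,222:322];t=cv2.imread("pics/top3.png")[115:215,115:215]
cv2.imwrite("pics/z4.png",cv2.convertScaleAbs(np.hstack([cv2.resize(i,(400,400),interpolation=2) for i in(t,s)]),alpha=1.5))
```

```text
[ 0.6  1.6 -1.7] [-0.    0.06 -0.02] 0.013700150431862916
[ 0.8  1.7 -2.6] [ 0.01  0.04 -0.02] 0.013785547443164653 20.0167
0.013539450800593041 [-0.2 -0.2 -1.4] 24.55
```

View pics/z4.png

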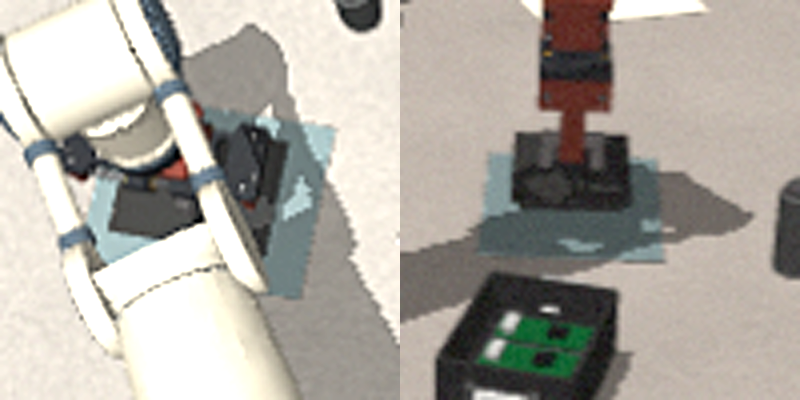

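The lid is level and hangs over the mat at side-crop (570,170), inside the mat's outline. I'll lower it by force and release.

Run:
```python
from h import *; from station import r; import pickle
M=np.array([.567,.311]); b=r.sense()["contact_force"][2]
r.servo_line(P(M,.214),speed=.05); r.wait(.2)
for z in np.arange(.213,.2045,-.001):
    r.servo_line(P(M,z),speed=.02); r.wait(.1); f=r.sense()["contact_force"][2]-b
    if f>3: break
print(z,f,r.sense()["tcp_pos"])
r.grab(4); r.wait(.2); r.let_go(); r.servo_line(P(M,.35),speed=.12); r.reach([.35,-.35,.4],[180,0,66.5])
for n in("side","top"):
    s=r.snapshot(n); cv2.imwrite(f"pics/{n}4.png",s["frame"][:,:,::-1]); pickle.dump(s,open(f"{n}4.pkl","wb"))
print(r.sense()["clock"])
s=cv2.imread("pics/side4.png")[130:210,222:302];t=cv2.imread("pics/top4.png")[120:220,120:370]
cv2.imwrite("pics/z5.png",cv2.convertScaleAbs(np.hstack([cv2.resize(t,(500,200),interpolation=2),cv2.resize(s,(200,200),interpolation=2)]),alpha=1.5))
cv2.imwrite("pics/z6.png",cv2.convertScaleAbs(cv2.resize(cv2.imread("pics/top4.png")[130:200,125:215],(720,560),interpolation=2),alpha=1.5))
```

```text
0.208 6.802063016526953 [0.56695271 0.31099308 0.20894771]
33.0417
```

View pics/z5.png

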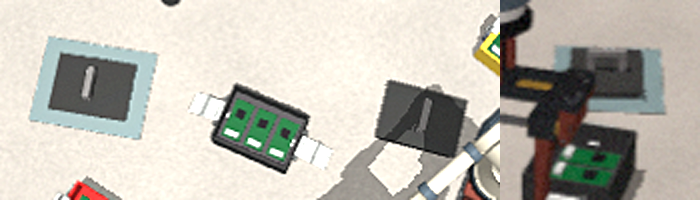

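View pics/z6.png

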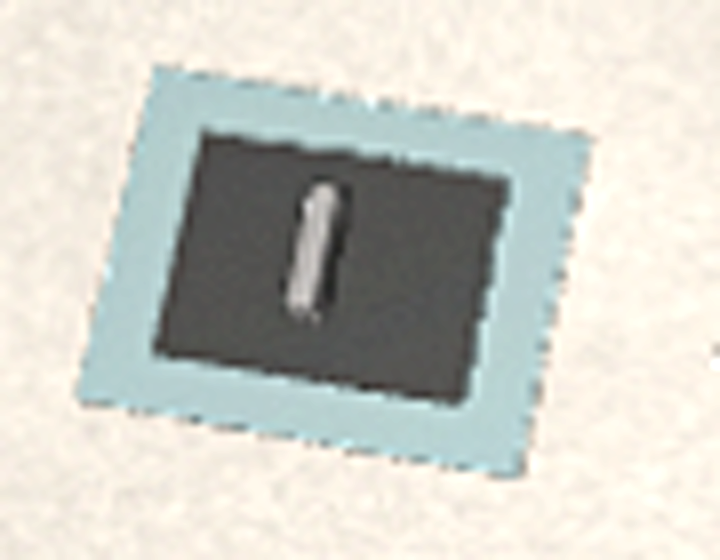

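The lid lies flat on the mat, with the plate centre at (332,268) and the mat centre at (337,270) at 8x zoom. Both clips are open, and the spare is still at pixel (331,179).

```bash
python3 -c "
from station import r
print(r.sense()['clock']); r.hand_in()"
```

```text
33.0417
the job is handed in; nothing more can be done
```

The deep case is open and its lid is flat, right side up, on the grey-blue mat. I handed the job in at 33.0 s; the station gives no verdict.

- **Clips:** I flipped both off with closed fingers. The picture after that showed them lying fully outward, with the lid still seated.
- **Lid:** I gripped the handle, moved 1.5 mm to take out a 5 N side load, and lifted the lid level. I lowered it onto the mat until it pressed back with about 7 N, then released it.
- **Last pictures:**
  - The lid's centre is about 2–3 mm from the mat's centre by eye; I did not fit its pose again.
  - Both clips are open.
  - The shallower case is at the same pixel as at the start.
  - The arm is parked clear of the lid, case and clips. In the picture it passes close to the shallower case's image, but it stands about 0.4 m above the bench there.

**Disagreement:** the two cameras' first fixes of the case differed by about 10 mm. I used the combined fit, and the handle turned out to be about 1.5 mm from it across the bar. No check failed.

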